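Clamp the microplate through the cover window and start the shaker

ROBOT

A 6-joint arm with a two-finger parallel gripper is mounted at the origin on the work surface. World frame = base frame: x ahead of the robot, y to its left, z up, the work surface at z = 0. Lengths are in m, angles in degrees, forces in N, time in s.
With the tool pointing down it reaches from about 0.25 to 0.775 m from the base axis. Payload 8.9 kg.
Tool frame: the origin (TCP) lies at the very end of the fingers, on their centre line; the grasp point (between the pads) lies 19 mm behind it; z points along the fingers, y is the direction in which the jaws open and shut (so a half turn about z gives the same grasp; the last joint's range is limited). The gripper opens to 85 mm and grips with 20 to 120 N. Pads are 22 mm wide; open, the fingers measure 114 mm over their backs; the gripper's body (76 mm by 85 mm) begins 54 mm behind the grasp point. The pads swing forward as they close: fully open they stand 13 mm farther back than shut.
Start: joints at [-78.226, 16.656, -8.789, 64.555, 0, 82.019], TCP at [0.177, -0.494, 0.198] pointing down, gripper open.
Joint ranges: [-144.48, 144.48], [-52.06, 99.96], [-74.48, 78.29], [-112.23, 115.85], [-86.99, 84.42], [-180, 180]. Speed limits (degrees/s): [127.2, 127.2, 159.86, 180, 180, 180].

INTERFACE

Orientations are given as a 3x3 rotation matrix whose columns are the frame's x, y, z axes.
In Python, from cell import robot, hand, inverse_kinematics, imaging, workorder, telemetry gives the robot as it stands. Calls block until the motion is done:
- robot.move_pose(position, orientation): joint-space move of the TCP to a pose.
- robot.move_linear(position, orientation=None, rate=0.15): straight line of the TCP; orientation=None keeps the orientation; rate is the mean speed in m/s.
- robot.move_j(angles): joint-space move.
- hand.grip(opening, squeeze=None): finger opening in m; squeeze is the grip in N (None keeps the last); returns when the fingers have stopped.
- robot.wait(seconds).
- inverse_kinematics(position, orientation): joint angles nearest the present ones, or None.
- imaging.capture(name): name is "side" or "top" or "wrist"; returns the picture (384x512x3 uint8, red, green, blue); there is no depth.
- imaging.camera_info(name): a dict with "fovy" (degrees; the focal length in pixels is half the picture's height over the tangent of half this angle, whatever the lens; pixels are square), "cx", "cy" (the principal point, pixels), "extrinsics" (4x4, takes a point from camera to world coordinates); the wrist camera has in their place "tool_from_camera" (4x4, takes a point from camera to tool coordinates, whose origin is the TCP and whose axes are the flange's). Camera axes: x right, y down, z forward; pixel columns grow to the right and rows downward; lengths in m; the calibration is good to about 2 mm. A picture is of the moment at which its call begins: read the wrist's pose just before it. camera_info takes no time and is no camera call.
A pose or a line that the arm cannot do raises robot.PlanningError and nothing moves.
- workorder.sign_off(): hands the job in, once; it reports no verdict.
Readings, each from a call of its own:
- telemetry.read_time_s(): time.
- telemetry.read_qpos(): joint angles.
- telemetry.read_qvel(): joint speeds.
- telemetry.read_joint_torque(): joint torques, N m.
- telemetry.read_ee_pos(): TCP position.
- telemetry.read_tool_rot(): TCP orientation.
- telemetry.read_force(): force on the tool from outside, world axes, zero at the start.
- telemetry.read_torque(): the same for the moment, N m.
- telemetry.read_grip_width(): finger opening in m.
Only numpy, scipy, OpenCV 4.12 (cv2) and the standard library are available. Lean on these libraries where they do the work, as an engineer would, in place of code of your own. Each camera call takes 0.05 s, during which the arm holds its last target. There are 200 camera calls.

TASK

The microplate shaker's clear cover stays on: reach down through its black-framed access window, touching neither cover nor frame, and press the plate clamp lever fully down so that the plate is pushed home. Then press the start key, the larger of the two round keys on the sloping front panel, right in and let it come out again. Push with the fingertips only: lift nothing, leave the stop key alone and do not disturb the things standing around or the pen on the cover.

Things in the scene. Friction and masses are not known exactly. Their poses are not given: they have to be found in the camera images.
- shaker: Benchtop microplate shaker, white, 310 mm deep (its x) x 260 mm wide (its y), fixed to the bench, may stand turned. Origin: centre of its underside; z up; its front faces its own -x. Front part, x -155 to -35 mm: panel sloping up from 42 to 78 mm (0.29 rad) with, left to right, a 14 mm high knob, display, start key, stop key. Rear part: clear cover over a platform 88 mm above the bench.
- cover: Clear plastic cover fixed on the shaker, not to be touched. Origin and axes as the shaker. Outside x = -35 to 155 mm, y = -130 to 130 mm; sheet 4 mm thick, flat top 147 mm above the bench. Its only opening is the access window in the top, over the lever.
- window (a point): Centre of the access window in the cover's top, at the level of the upper face of its frame (150 mm above the bench). The clear opening is 110 mm along the shaker's x by 104 mm along its y; the black frame round it is 8 mm wide and stands 3 mm above the cover's top. Axes as the shaker.
- lever (a joint): Plate clamp lever, rad: 0 = raised 0.42 rad (open), 0.42 = level, fully down on a firm stop (clamped). Starts at 0 to 0.1. Turns about a pin parallel to the shaker's x, at shaker x = 55, y = -12 mm, 112 mm above the bench; its free end points to the shaker's -y. Friction only: about 5 N on the pad moves it, it stays where it is left.
- lever_pad (a point): Middle of the upper face of the black ribbed finger pad at the lever's free end (30 mm along the shaker's x, 28 mm along the lever, 10 mm thick), 58 mm from the pin, under the middle of the window: 10 mm below the frame's upper face when raised, 33 mm below it (117 mm above the bench) when fully down. Axes turn with the lever; z is square to the pad.
- plate: White 24-well microplate, 128 x 86 x 14 mm, lying loose under the cover in the nest on the shaker's +y side of the lever; origin at the centre of its underside. It starts 3 to 5 mm short of its stops; the jaw driven by the lever pushes it home towards the shaker's +y. Not to be handled.
- nest (a point): Point on the platform, 88 mm above the bench, where the centre of the plate's underside lies when the plate is home against its stops. Axes as the shaker.
- start (a joint): Start key, travel in m: 0 = out, 0.004 = fully in. Spring return; about 1.3 N starts it, about 4 N holds it fully in. It moves square to the sloping panel.
- start_top (a point): Centre of the top face of the start key: white, round, 25 mm across, standing 8 mm above the panel at shaker x = -100, y = -60 mm, 67 mm above the bench. z points out of the panel (up, leaning 0.29 rad towards the shaker's -x). The cover's front wall is 65 mm behind it.
- stop (a joint): Stop key, travel in m: 0 = out, 0.004 = fully in. To be left alone.
- stop_top (a point): Centre of the top face of the stop key: white round key 17 mm across, same height as the start key, 48 mm from it towards the shaker's -y.
- marker: Blue pen, 92 mm long, 12 mm thick, lying loose on the cover's top, left of the window. Origin: centre of its underside.
- bottle: Reagent bottle, 56 mm across, about 125 mm tall, standing beside the shaker. Origin: centre of its underside.
- dishes: Stack of three petri dishes, 88 mm across, 44 mm high, beside the shaker. Origin: centre of its underside.
- spare_plate: Another white 24-well microplate, 128 x 86 x 14 mm, lying on the bench beside the shaker. Origin: centre of its underside.
- tube_rack: Blue rack of small capped tubes, 110 x 66 mm, 54 mm high, beside the shaker. Origin: centre of its underside.
- jar: Small glass jar, 48 mm across, 55 mm high, beside the shaker. Origin: centre of its underside.

How it is judged (in metres and radians):
On the way, in this order (a step that is already met when the one before it is completed fails the run):
1. the clamp lever is fully down (value of joint lever above 0.38 rad), for 0.2 s.
2. then the start key is pressed right in, the lever still down (value of joint start above 0.003 m and value of joint lever above 0.38 rad), for 0.05 s.
3. the start key is out again (value of joint start below 0.001 m), for 0.1 s.
At the end, for the whole second after the job is handed in: The lever is fully down (within 0.04 rad of its 0.42 rad stop), the plate lies flat and still in its nest, within 1.8 mm of its stops, and both keys are out (value of joint lever above 0.38 rad and value of joint each of start, stop below 0.001 m and y of plate in the frame of nest above -0.0018 m and distance between plate and nest below 0.005 m and angle between plate's own z axis and vertical below 0.05 rad and linear speed of plate below 0.01 m/s); the robot touches nothing.
It fails at once if the cover or its window frame was touched (contact force between cover and the fingers above 0.5 N or contact force between cover and the arm above 0.5 N).
It fails at once if the shaker was started before the plate was clamped (value of joint start above 0.002 m and value of joint lever below 0.38 rad).
It fails at once if the stop key was pressed (value of joint stop above 0.0015 m).
It fails at once if the plate was lifted or handled (z of plate in the frame of nest above 0.008 m or contact force between plate and the fingers above 0.5 N).
It fails at once if something standing around was disturbed or lifted (distance of marker from where it was at the start of the episode above 0.015 m or distance of any of bottle, dishes, spare_plate, tube_rack, jar from where it was at the start of the episode above 0.02 m or angle between bottle's own z axis and vertical above 0.3 rad).
It also fails if it takes over 45 s, if anything falls off the work surface, if the arm or the gripper's body presses on something with over 40 N, if the wrist force passes 120 N, or if a joint passes its speed limit or range.

## Working session

There is one attempt and no reset: what is moved stays moved. The work goes in short steps, each a Python script; the robot and the scene stay as the last script left them, time stands still between calls to the robot, and variables do not carry over. Pictures are saved under pics/ and viewed, about 8 in all and at most 12, crops included, and the job is handed in when it is done.

```bash
mkdir -p pics; ls
python3 - <<'E'
from cell import *
import cv2,numpy as np
np.set_printoptions(precision=4,suppress=True)
for n in ["top","side","wrist"]:
    im=imaging.capture(n); cv2.imwrite(f"pics/{n}0.png",im[:,:,::-1]); print(n,imaging.camera_info(n))
a=cv2.imread("pics/top0.png");b=cv2.imread("pics/side0.png")
cv2.imwrite("pics/top0b.png",cv2.resize(a,(800,600),interpolation=cv2.INTER_CUBIC))
cv2.imwrite("pics/side0b.png",cv2.resize(b,(800,600),interpolation=cv2.INTER_CUBIC))
print(telemetry.read_time_s(),telemetry.read_tool_rot(),telemetry.read_grip_width())
E
```

```text
pics
top {'fovy': 44.98340806360089, 'cx': 247.9836660029948, 'cy': 188.68703950607718, 'extrinsics': array([[-0.0908, -0.9669,  0.2386,  0.3638],
       [-0.9959,  0.0885, -0.0204,  0.0603],
       [-0.0014, -0.2395, -0.9709,  1.066 ],
       [ 0.    ,  0.    ,  0.    ,  1.    ]])}
side {'fovy': 42.95535687874495, 'cx': 253.88496668806798, 'cy': 204.4956823600596, 'extrinsics': array([[ 0.9843, -0.1168,  0.1322,  0.4001],
       [-0.1764, -0.663 ,  0.7276, -0.846 ],
       [ 0.0026, -0.7395, -0.6732,  0.9445],
       [ 0.    ,  0.    ,  0.    ,  1.    ]])}
wrist {'fovy': 71.73554110777998, 'cx': 253.0607143039941, 'cy': 192.62552109479708, 'tool_from_camera': array([[ 0.0008, -0.9618, -0.2736,  0.0689],
       [ 1.    ,  0.0008,  0.0002,  0.0009],
       [ 0.    , -0.2736,  0.9618, -0.1764],
       [ 0.    ,  0.    ,  0.    ,  1.    ]])}
0.15 [[ 0.9412  0.338  -0.0002]
 [ 0.338  -0.9412  0.0009]
 [ 0.0001 -0.0009 -1.    ]] 0.08543376459999755
```

View pics/top0b.png

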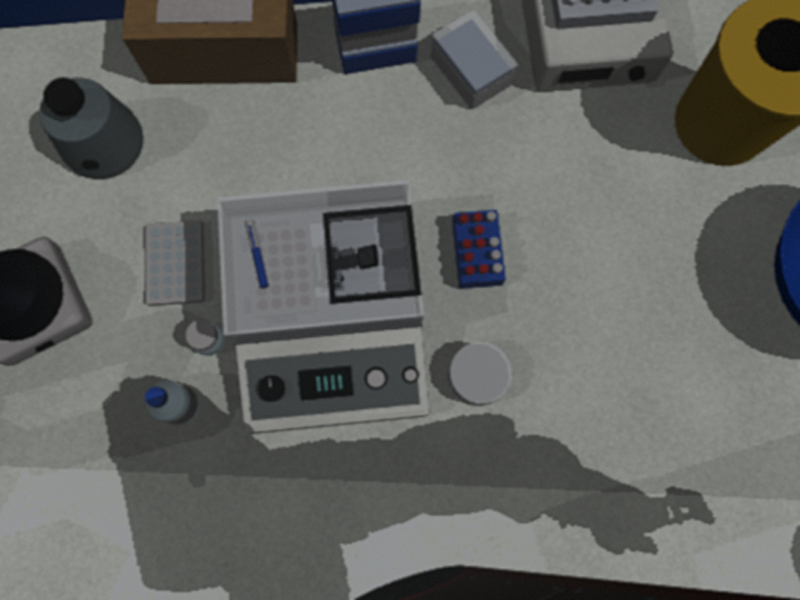

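View pics/side0b.png

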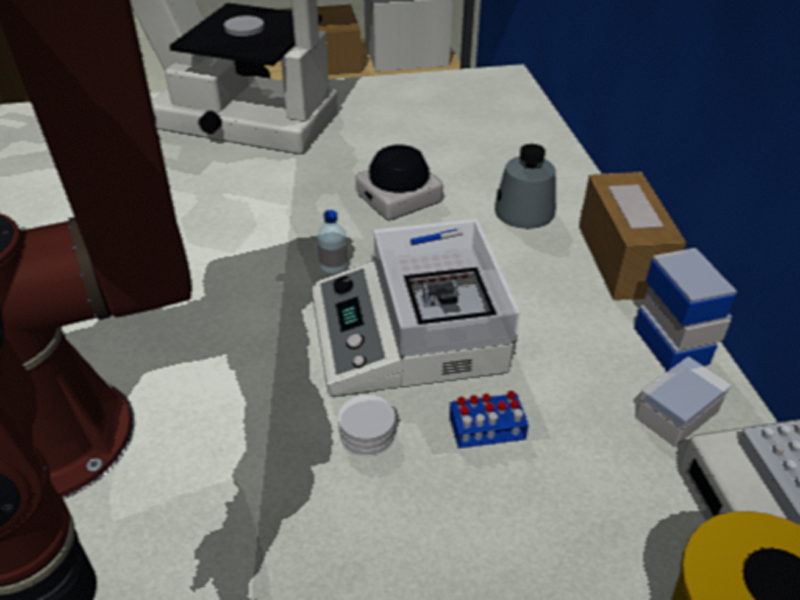

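Top view (800 px scale): window frame corners are near (324,210), (412,206), (419,298), (330,304), start key (376,378), stop key (410,375), pen (258,255), and the lever pad is the dark patch at (368,256). The side view shows the same layout, with the start key at (355,341) and the arm clear of the scene. Next I'll turn these into positions.

```bash
cat > h.py <<'E'
from cell import *
import cv2,numpy as np
np.set_printoptions(precision=4,suppress=True)
def cam(n):
    c=imaging.camera_info(n); f=192/np.tan(np.radians(c["fovy"]/2))
    if n=="wrist":
        T=np.eye(4);T[:3,:3]=telemetry.read_tool_rot();T[:3,3]=telemetry.read_ee_pos();E=T@c["tool_from_camera"]
    else: E=c["extrinsics"]
    return f,c["cx"],c["cy"],np.array(E)
def ray(c,u,v):
    f,cx,cy,E=c; d=E[:3,:3]@np.array([(u-cx)/f,(v-cy)/f,1]); return E[:3,3],d
def onz(c,u,v,z):
    o,d=ray(c,u,v); return o+d*(z-o[2])/d[2]
def proj(c,p):
    f,cx,cy,E=c; q=E[:3,:3].T@(np.asarray(p)-E[:3,3]); return np.array([cx+f*q[0]/q[2],cy+f*q[1]/q[2]])
def frame_quad(im,roi,th=55):
    """outer corners of the black window frame inside roi (x0,y0,x1,y1)"""
    x0,y0,x1,y1=roi; g=im[y0:y1,x0:x1].max(2); m=(g<th).astype(np.uint8)
    cs,_=cv2.findContours(m,cv2.RETR_EXTERNAL,cv2.CHAIN_APPROX_NONE)
    c=max(cs,key=lambda c:cv2.contourArea(cv2.convexHull(c)))
    h=cv2.convexHull(c); e=.02
    q=cv2.approxPolyDP(h,e*cv2.arcLength(h,True),True)
    return q[:,0]+[x0,y0], cv2.contourArea(h)
E
python3 - <<'E'
from h import *
for n,roi,ks in [("top",(202,126,274,198),[(376,378),(410,375)]),("side",(254,167,322,212),[(355,341),(359,361)])]:
    im=cv2.imread(f"pics/{n}0.png"); c=cam(n)
    for th in (45,60,75):
        q,a=frame_quad(im,roi,th); print(n,th,q.tolist(),a)
    W=np.array([onz(c,u,v,.15) for u,v in q]); print(W, W.mean(0), np.linalg.norm(np.roll(W,-1,0)-W,axis=1))
    for k in ks: print("key",onz(c,k[0]/1.5625,k[1]/1.5625,.067))
E
```

```text
top 45 [[262, 132], [268, 187], [212, 193], [207, 137]] 3218.5
top 60 [[262, 132], [268, 188], [211, 193], [207, 137]] 3288.5
top 75 [[262, 131], [269, 188], [212, 194], [207, 136]] 3367.5
[[ 0.7104  0.0005  0.15  ]
 [ 0.5864 -0.0016  0.15  ]
 [ 0.5845  0.1148  0.15  ]
 [ 0.7099  0.1162  0.15  ]] [0.6478 0.0575 0.15  ] [0.124  0.1165 0.1254 0.1157]
key [0.4929 0.0659 0.067 ]
key [0.4928 0.0187 0.067 ]
side 45 [[305, 173], [316, 200], [268, 206], [259, 177]] 1464.0
side 60 [[305, 172], [316, 200], [267, 205], [260, 176]] 1497.5
side 75 [[305, 172], [316, 201], [267, 206], [259, 176]] 1548.0
[[ 0.7098  0.1136  0.15  ]
 [ 0.7076 -0.0011  0.15  ]
 [ 0.5863  0.0019  0.15  ]
 [ 0.5884  0.1181  0.15  ]] [0.648  0.0581 0.15  ] [0.1147 0.1213 0.1162 0.1214]
key [0.495  0.0624 0.067 ]
key [0.495  0.0152 0.067 ]
```

Run:
```python
from h import *
hand.grip(0.0,20)
p=np.array(telemetry.read_ee_pos()); robot.move_linear(p+[0,0,.13])
y=np.radians(1.0); R=np.array([[np.cos(y),np.sin(y),0],[np.sin(y),-np.cos(y),0],[0,0,-1]])
robot.move_pose([.648,.058,.30],R)
robot.wait(.2)
c=cam("wrist"); im=imaging.capture("wrist")[:,:,::-1]; np.savez("w1.npz",f=c[0],cx=c[1],cy=c[2],E=c[3])
cv2.imwrite("pics/w1.png",im); cv2.imwrite("pics/w1b.png",cv2.resize(im,(800,600),interpolation=cv2.INTER_CUBIC))
print(telemetry.read_ee_pos(),telemetry.read_time_s(),telemetry.read_grip_width(),telemetry.read_force())
print("expect frame centre px",proj(c,[.648,.058,.15])*1.5625, "TCP px", proj(c,telemetry.read_ee_pos())*1.5625)
```

```text
[0.648  0.0575 0.3001] 4.75 0.0005193471486372077 [ 1.3533 -0.0998  0.4366]
expect frame centre px [393.2255 272.6783] TCP px [392.6589 341.2842]
```

View pics/w1b.png

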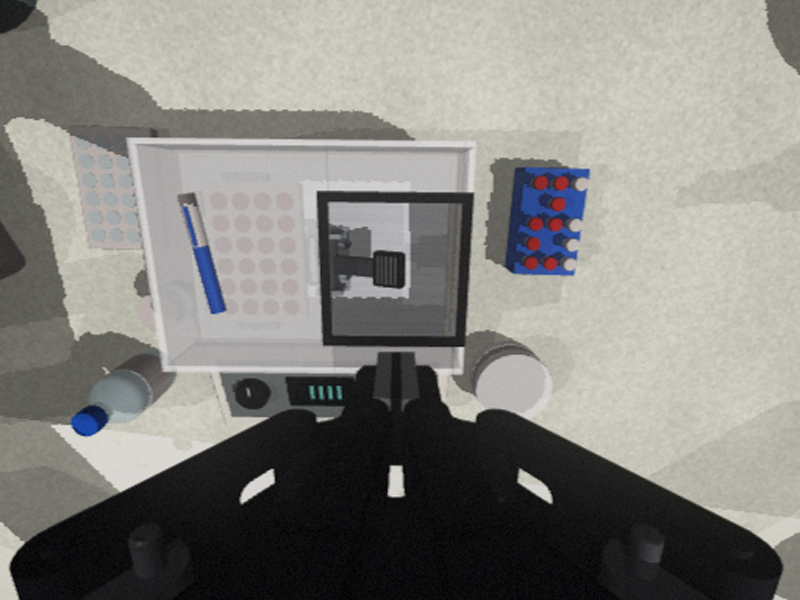

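Wrist view: frame outer corners are near (318,193), (473,195), (466,346) and (323,345). The ribbed pad is at (389,269), raised, roughly mid-window, and the closed fingertips sit at (397,355) clear of everything.

Run:
```python
from h import *
d=np.load("w1.npz"); c=(d["f"],d["cx"],d["cy"],d["E"]); im=cv2.imread("pics/w1.png")
for th in (40,55):
    q,a=frame_quad(im,(198,116,310,224),th); W=np.array([onz(c,u,v,.15) for u,v in q])
    print(q.tolist()); print(W,W.mean(0),np.linalg.norm(np.roll(W,-1,0)-W,axis=1))
g=im[145:200,232:268].max(2); m=(g<45).astype(np.uint8)
m=cv2.morphologyEx(m,cv2.MORPH_CLOSE,np.ones((3,3)));m=cv2.morphologyEx(m,cv2.MORPH_OPEN,np.ones((13,13)))
n,l,s,ce=cv2.connectedComponentsWithStats(m)
for k in range(1,n): print(s[k],ce[k]+[232,145],onz(c,*(ce[k]+[232,145]),.14),onz(c,*(ce[k]+[232,145]),.136))
print("start",onz(c,0,0,.067)[:0])
```

```text
[[300, 144], [295, 221], [207, 219], [208, 201]]
[[ 0.6868 -0.0001  0.15  ]
 [ 0.5865 -0.0001  0.15  ]
 [ 0.5873  0.1158  0.15  ]
 [ 0.6122  0.1137  0.15  ]] [0.6182 0.0573 0.15  ] [0.1003 0.1159 0.025  0.1361]
[[203, 123], [301, 124], [296, 221], [207, 220]]
[[ 0.7095  0.1169  0.15  ]
 [ 0.7104  0.0003  0.15  ]
 [ 0.5865 -0.0014  0.15  ]
 [ 0.5859  0.1158  0.15  ]] [0.6481 0.0579 0.15  ] [0.1166 0.1238 0.1173 0.1236]
start []
```

Run:
```python
from h import *
d=np.load("w1.npz"); c=(d["f"],d["cx"],d["cy"],d["E"])
for uv in [(389,269),(373,250),(405,252),(404,288),(374,285)]: print(onz(c,uv[0]/1.5625,uv[1]/1.5625,.139))
R=np.array(telemetry.read_tool_rot()); x,y=.649,.0565
robot.move_linear([x,y,.17],R,rate=.1); robot.wait(.3)
f0=np.array(telemetry.read_force()); print("f0",f0,telemetry.read_ee_pos())
z=.150
robot.move_linear([x,y,z],rate=.05)
while z>.112:
    z-=.002 if z>.123 else .001
    robot.move_linear([x,y,z],rate=.03); f=np.array(telemetry.read_force())-f0
    print(round(z,4),telemetry.read_ee_pos(),f)
    if abs(f[2])>14: break
robot.wait(.4); print(telemetry.read_ee_pos(),np.array(telemetry.read_force())-f0,telemetry.read_time_s())
im=imaging.capture("wrist")[:,:,::-1]; cv2.imwrite("pics/w2b.png",cv2.resize(im,(800,600)))
```

```text
[0.6487 0.0616 0.139 ]
[0.6643 0.0748 0.139 ]
[0.6631 0.0487 0.139 ]
[0.6327 0.0488 0.139 ]
[0.6349 0.0739 0.139 ]
f0 [0.2305 0.7922 0.0078] [0.6491 0.0565 0.1702]
0.148 [0.6491 0.0565 0.1481] [ 0.1366 -1.2958  0.0445]
0.146 [0.6489 0.0565 0.1459] [-1.322  -0.2349 -0.0489]
0.144 [0.6489 0.0565 0.1438] [-0.6049 -1.0285  0.8942]
0.142 [0.6489 0.0565 0.1418] [ 0.256  -0.5034  0.9793]
0.14 [0.6489 0.0565 0.1398] [ 0.252  -0.7535 -0.0809]
0.138 [0.6489 0.0565 0.1378] [-0.8427 -0.9014 -0.8046]
0.136 [0.6489 0.0565 0.1358] [-0.9421 -0.702   0.4345]
0.134 [0.6489 0.0565 0.1338] [ 0.0598 -0.1458  0.4244]
0.132 [0.6489 0.0565 0.1318] [-0.7    0.062 -0.145]
0.13 [0.6489 0.0565 0.1298] [-0.4544 -0.5387 -1.0801]
0.128 [0.6489 0.0565 0.1278] [-0.8459 -0.9536  0.7469]
0.126 [0.6489 0.0565 0.1258] [-0.9516 -1.0904 -1.5117]
0.124 [0.6489 0.0565 0.1238] [-0.1527 -0.4618  0.8582]
0.122 [0.6489 0.0565 0.1218] [ 1.268  -1.5281  0.7506]
0.121 [0.649  0.0565 0.121 ] [-0.1423 -0.9153  0.2564]
0.12 [0.6489 0.0565 0.1199] [-0.22   -1.1494  0.218 ]
0.119 [0.649  0.0565 0.1189] [-0.8235 -0.769   0.0918]
0.118 [0.6489 0.0565 0.1179] [ 0.9784 -1.1246 -0.1134]
0.117 [0.6489 0.0565 0.1169] [ 0.5269 -1.2069  0.4471]
0.116 [0.6489 0.0565 0.1159] [-0.1039 -0.524   0.1198]
0.115 [0.649  0.0565 0.1149] [ 0.2276 -1.1855  0.4822]
0.114 [0.6489 0.0565 0.1139] [-0.201  -1.7243  0.3902]
0.113 [0.6489 0.0565 0.1129] [ 0.7957 -0.859  -0.0586]
0.112 [0.6489 0.0565 0.1119] [-0.9546 -0.7845  0.5068]
[0.649  0.0565 0.112 ] [-0.426  -1.2901  0.8355] 13.45
```

View pics/w2b.png

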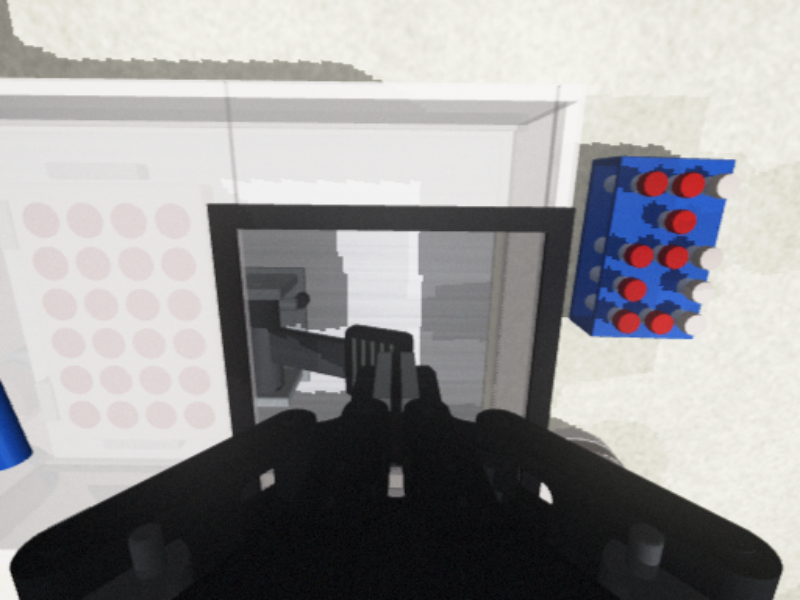

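Fingertips are seen over the pad near (395,355), but there was no measurable contact force, so I need to check whether the lever moved. I'll project the pad's far edge for both lever states, and work out what depth the visible tip implies.

Run:
```python
from h import *
c=cam("wrist"); S=1.5625
R=np.array(telemetry.read_tool_rot()); P=np.array(telemetry.read_ee_pos())
# shaker pose: window centre (.648,.058), yaw .8deg ; pad y about window centre
# pin y: pad level at 58 mm from pin
y0=np.radians(.8); X=np.array([np.cos(y0),np.sin(y0),0]);Y=np.array([-X[1],X[0],0])
for cy in (.058,.062):
  for th in (0,.1,.2,.3,.42):
    a=.42-th
    # lever frame: pin at 112, pad top 5 mm above level line
    pin=np.array([.648,cy,0])+Y*(58*np.cos(.42)-5*np.sin(.42))/1000+[0,0,.112]
    L=-Y*np.cos(a)+np.array([0,0,np.sin(a)]);N=Y*np.sin(a)+np.array([0,0,np.cos(a)])
    q=[pin+L*(.058+s)+N*.005+X*.015 for s in (-.014,.014)]
    print(cy,th,[ (proj(c,k)*S).round() for k in q],"padz",(pin+L*.058+N*.005)[2])
for tx in (.011,.0,-.011):
  for tz in (0,-.006,-.013,-.02): print(tx,tz,proj(c,P+R@[tx,0,tz])*S)
```

```text
0.058 0 [array([356., 329.]), array([423., 340.])] padz 0.1402155509790166
0.058 0.1 [array([362., 325.]), array([430., 333.])] padz 0.13499103760614703
0.058 0.2 [array([367., 322.]), array([435., 327.])] padz 0.12953680538534346
0.058 0.3 [array([371., 319.]), array([437., 322.])] padz 0.12390735120202666
0.058 0.42 [array([374., 315.]), array([438., 315.])] padz 0.117
0.062 0 [array([346., 329.]), array([412., 339.])] padz 0.1402155509790166
0.062 0.1 [array([352., 325.]), array([420., 333.])] padz 0.13499103760614703
0.062 0.2 [array([357., 322.]), array([425., 327.])] padz 0.12953680538534346
0.062 0.3 [array([361., 319.]), array([428., 322.])] padz 0.12390735120202666
0.062 0.42 [array([364., 315.]), array([429., 315.])] padz 0.117
0.011 0 [392.9739 318.2631]
0.011 -0.006 [392.8967 322.6054]
0.011 -0.013 [392.8003 328.0375]
0.011 -0.02 [392.696  333.9092]
0.0 0 [392.9927 341.2641]
0.0 -0.006 [392.9174 346.261 ]
0.0 -0.013 [392.8234 352.5046]
0.0 -0.02 [392.7219 359.2446]
-0.011 0 [393.0109 363.5426]
-0.011 -0.006 [392.9374 369.1504]
-0.011 -0.013 [392.8457 376.1496]
-0.011 -0.02 [392.7468 383.6955]
```

The lever is still near 0.03 rad, so it hasn't moved. The visible tip doesn't match a finger ending at the reported TCP, so I'll check from the fixed cameras.

Run:
```python
from h import *
P=np.array(telemetry.read_ee_pos()); a=[]
for n in ("side","top"):
    im=imaging.capture(n)[:,:,::-1]; cv2.imwrite(f"pics/{n}3.png",im); c=cam(n)
    u,v=proj(c,P).round().astype(int); x0,y0=u-50,v-60; print(n,u,v,"crop",x0,y0,"TCP",proj(c,P), "TCP+30mm",proj(c,P+[0,0,.03]))
    a.append(cv2.resize(im[y0:y0+100,x0:x0+100],(400,400),interpolation=cv2.INTER_CUBIC))
cv2.imwrite("pics/st3.png",np.hstack(a)); print(telemetry.read_joint_torque(),telemetry.read_force(),telemetry.read_grip_width())
```

```text
side 287 200 crop 237 140 TCP [286.5228 199.8963] TCP+30mm [287.0903 191.0176]
top 238 166 crop 188 106 TCP [238.3169 166.4754] TCP+30mm [238.0044 162.3537]
[  0.0017 -71.9886  32.5005  -0.0001   0.0001   0.    ] [ 0.6197 -0.2461 -1.4463] 0.0003094027902127043
```

View pics/st3.png

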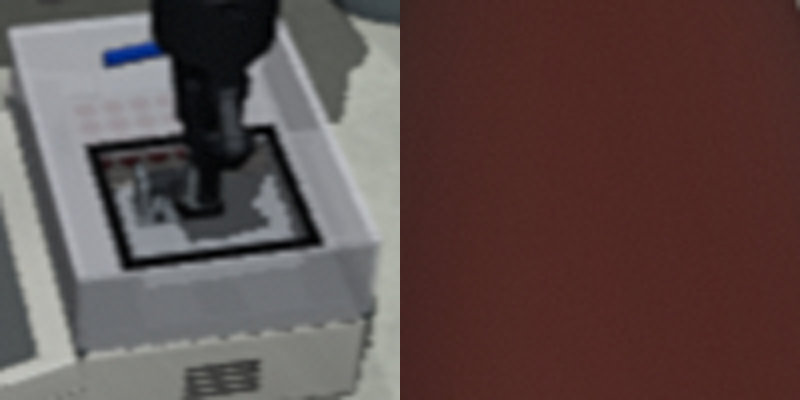

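Side crop: the finger column ends on or near the pad at about pixel (288,191), roughly 30 mm above where the reported TCP projects (286.5,200). I'll lift into free air and measure the real finger end in the side view.

Run:
```python
from h import *
P=np.array(telemetry.read_ee_pos()); robot.move_linear([P[0],P[1],.21],rate=.15); robot.wait(.15)
P=np.array(telemetry.read_ee_pos()); c=cam("side"); im=imaging.capture("side")[:,:,::-1]; cv2.imwrite("pics/side4.png",im)
u,v=proj(c,P).round().astype(int); x0,y0=u-50,v-75; o=cv2.resize(im[y0:y0+100,x0:x0+100],(600,600),interpolation=cv2.INTER_CUBIC)
for dz,col in ((0,(0,255,0)),(.02,(0,255,255)),(.04,(0,0,255)),(.073,(255,0,255))):
    q=(proj(c,P+[0,0,dz])-[x0,y0]+.5)*6; cv2.line(o,(int(q[0])-45,int(q[1])),(int(q[0])-25,int(q[1])),col,2); print(dz,q)
cv2.imwrite("pics/s4.png",o); print(P,telemetry.read_time_s())
```

```text
0 [304.0362 454.2498]
0.02 [306.5333 414.914 ]
0.04 [309.0886 374.6635]
0.073 [313.4372 306.1635]
[0.6484 0.0565 0.2087] 14.6
```

View pics/s4.png

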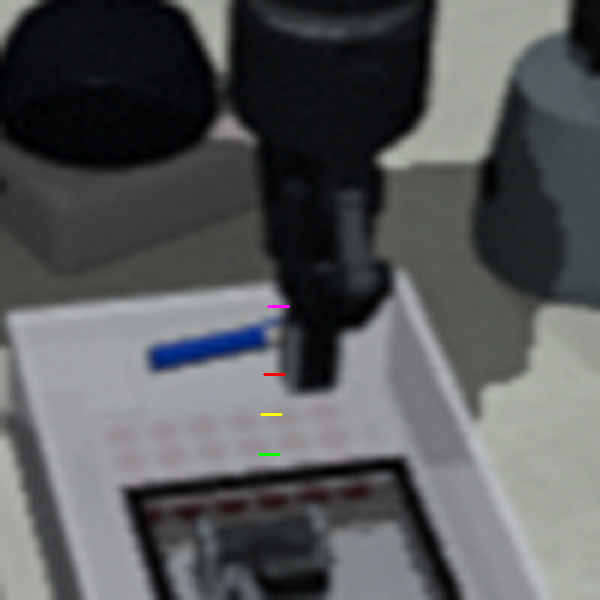

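In free air the finger end is at crop row ~390, about 31 mm above the reported TCP (row 454). So the shut fingers end some 30 mm short of the stated TCP. Before going deeper, I'll check the hand's silhouette in the wrist view against the window.

Run:
```python
from h import *
from scipy.optimize import brentq
i=imaging.camera_info("wrist"); T=np.array(i["tool_from_camera"]); f=192/np.tan(np.radians(i["fovy"]/2))
for u,v,n in [(378,352,"tip"),(414,352,"tip"),(358,368,"finger"),(437,368,"finger"),(345,400,"kn"),(312,412,"k2"),(480,412,"k2"),(240,440,"flare"),(100,495,"flare"),(12,550,"flare")]:
    d=T[:3,:3]@[(u/1.5625-i["cx"])/f,(v/1.5625-i["cy"])/f,1]; o=T[:3,3]
    for tx in (.011,.02,.0,.036):
        s=(tx-o[0])/d[0]; print(n,"tx",tx,"y,z mm",((o+s*d)[1:]*1000).round(),end=" | ")
    print()
```

```text
tip tx 0.011 y,z mm [ -5. -39.] | tip tx 0.02 y,z mm [ -4. -60.] | tip tx 0.0 y,z mm [ -6. -12.] | tip tx 0.036 y,z mm [ -2. -98.] | 
tip tx 0.011 y,z mm [  8. -38.] | tip tx 0.02 y,z mm [  7. -60.] | tip tx 0.0 y,z mm [  9. -12.] | tip tx 0.036 y,z mm [  5. -98.] | 
finger tx 0.011 y,z mm [-11. -52.] | finger tx 0.02 y,z mm [ -9. -71.] | finger tx 0.0 y,z mm [-13. -28.] | finger tx 0.036 y,z mm [  -6. -105.] | 
finger tx 0.011 y,z mm [ 15. -52.] | finger tx 0.02 y,z mm [ 13. -71.] | finger tx 0.0 y,z mm [ 17. -28.] | finger tx 0.036 y,z mm [   9. -105.] | 
kn tx 0.011 y,z mm [-13. -73.] | kn tx 0.02 y,z mm [-11. -89.] | kn tx 0.0 y,z mm [-16. -53.] | kn tx 0.036 y,z mm [  -7. -117.] | 
k2 tx 0.011 y,z mm [-21. -79.] | k2 tx 0.02 y,z mm [-18. -94.] | k2 tx 0.0 y,z mm [-25. -61.] | k2 tx 0.036 y,z mm [ -12. -121.] | 
k2 tx 0.011 y,z mm [ 23. -79.] | k2 tx 0.02 y,z mm [ 20. -94.] | k2 tx 0.0 y,z mm [ 28. -61.] | k2 tx 0.036 y,z mm [  14. -121.] | 
flare tx 0.011 y,z mm [-35. -91.] | flare tx 0.02 y,z mm [ -30. -105.] | flare tx 0.0 y,z mm [-42. -75.] | flare tx 0.036 y,z mm [ -20. -128.] | 
flare tx 0.011 y,z mm [ -56. -109.] | flare tx 0.02 y,z mm [ -47. -120.] | flare tx 0.0 y,z mm [-67. -97.] | flare tx 0.036 y,z mm [ -32. -138.] | 
flare tx 0.011 y,z mm [ -62. -122.] | flare tx 0.02 y,z mm [ -52. -130.] | flare tx 0.0 y,z mm [ -74. -112.] | flare tx 0.036 y,z mm [ -35. -145.] |
```

The tip lies 31–38 mm behind the TCP. The wide linkage (over 45 mm) only starts about 95 mm behind it, so it stays above z = 0.17 at full depth. I'll descend under force watch.

Run:
```python
from h import *
x,y=.649,.0575
robot.move_linear([x,y,.16],rate=.15); robot.move_linear([x,y,.116],rate=.08); robot.wait(.2)
f0=np.mean([telemetry.read_force() for _ in range(5)],0); print("f0",f0)
z=.114
while z>.077:
    robot.move_linear([x,y,z],rate=.02)
    f=np.array(telemetry.read_force())-f0; e=telemetry.read_ee_pos()
    print(round(z,4),e[2].round(4),f)
    if abs(f[2])>14 or np.hypot(f[0],f[1])>8: break
    z-=.0015
robot.wait(.35); print(telemetry.read_ee_pos(),np.array(telemetry.read_force())-f0,telemetry.read_time_s())
im=imaging.capture("wrist")[:,:,::-1]; cv2.imwrite("pics/w5b.png",cv2.resize(im,(800,600)))
```

```text
f0 [-0.4263 -0.3886 -0.1558]
0.114 0.1139 [0.2442 0.4939 0.5166]
0.1125 0.1124 [0.3625 0.8528 0.1754]
0.111 0.1112 [ 1.4614 -0.149   2.4694]
0.1095 0.1098 [-0.4753 -2.4847  4.7952]
0.108 0.1083 [ 0.6617 -2.0848  4.8167]
0.1065 0.1068 [ 0.6501 -2.5099  5.0048]
0.105 0.1051 [ 1.2928 -0.6238  3.4369]
0.1035 0.1035 [ 1.0082 -0.5922  3.4574]
0.102 0.1019 [ 1.7715 -0.2457  2.882 ]
0.1005 0.1004 [ 1.7119 -1.03    3.1877]
0.099 0.0989 [ 1.4752 -0.34    2.0332]
0.0975 0.0974 [ 0.4825 -0.8754  2.9455]
0.096 0.0959 [ 1.7042 -0.693   2.4862]
0.0945 0.0944 [ 0.5461 -0.6085  2.7732]
0.093 0.0929 [ 1.6453 -1.4389  2.9256]
0.0915 0.0914 [ 0.863  -1.7848  3.2866]
0.09 0.0899 [ 0.5665 -0.8776  2.4496]
0.0885 0.0884 [ 0.9546 -1.554   2.8213]
0.087 0.0868 [ 0.2196 -1.4956  3.005 ]
0.0855 0.0853 [ 1.5115 -1.2565  2.4742]
0.084 0.0838 [-0.3435 -0.5736  2.4602]
0.0825 0.0834 [-2.6227 -2.3443 10.7119]
0.081 0.0832 [-6.6731 -2.8558 21.5048]
[0.6492 0.0576 0.0832] [-6.2629 -0.717  21.9884] 22.0833
```

View pics/w5b.png

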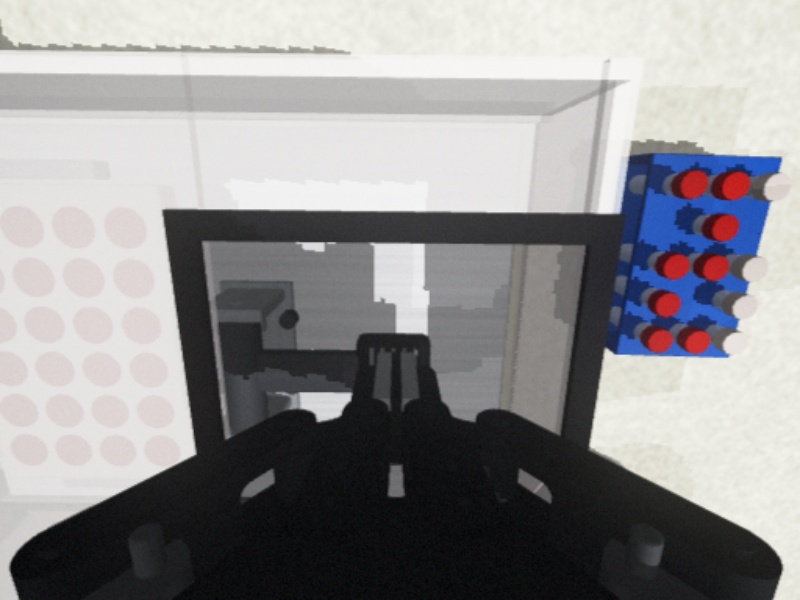

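Contact came at TCP z 0.111, steady ~3–5 N, then a firm stop at 0.0834 with 22 N. The picture shows the pad level (its far edge is horizontal, row ~336), so the effective tip is 33.7 mm behind the TCP. Now to the start key, with the tool tilted along its normal.

```bash
cat > k.py <<'E'
from h import *
OFF=.0337; y0=np.radians(.8); Rz=np.array([[np.cos(y0),-np.sin(y0),0],[np.sin(y0),np.cos(y0),0],[0,0,1]])
s,c_=np.sin(.29),np.cos(.29)
RK=Rz@np.array([[c_,0,s],[0,-1,0],[s,0,-c_]]); N=-RK[:,2]
KEY=np.array([.4935,.0640,.067])
def tcp(h,key=KEY): return key+N*(h-OFF)   # tip h above key top
E
python3 - <<'E'
from k import *
P=np.array(telemetry.read_ee_pos()); robot.move_linear([P[0],P[1],.22],rate=.15)
robot.move_pose(tcp(.15),RK); robot.move_linear(tcp(.03),rate=.15); robot.wait(.15)
c=cam("wrist"); im=imaging.capture("wrist")[:,:,::-1]; cv2.imwrite("pics/w6.png",im); np.savez("w6.npz",f=c[0],cx=c[1],cy=c[2],E=c[3])
cv2.imwrite("pics/w6b.png",cv2.resize(im,(800,600)))
print(telemetry.read_ee_pos(),tcp(.03),telemetry.read_time_s()); print("key px",proj(c,KEY)*1.5625,"stop",proj(c,KEY-[0,.048,0])*1.5625,"window",proj(c,[.648,.058,.15])*1.5625)
E
```

```text
[0.4951 0.064  0.0643] [0.4946 0.064  0.0635] 25.35
key px [393.0031 345.803 ] stop [500.0719 347.3915] window [ 423.8925 -233.1587]
```

View pics/w6b.png

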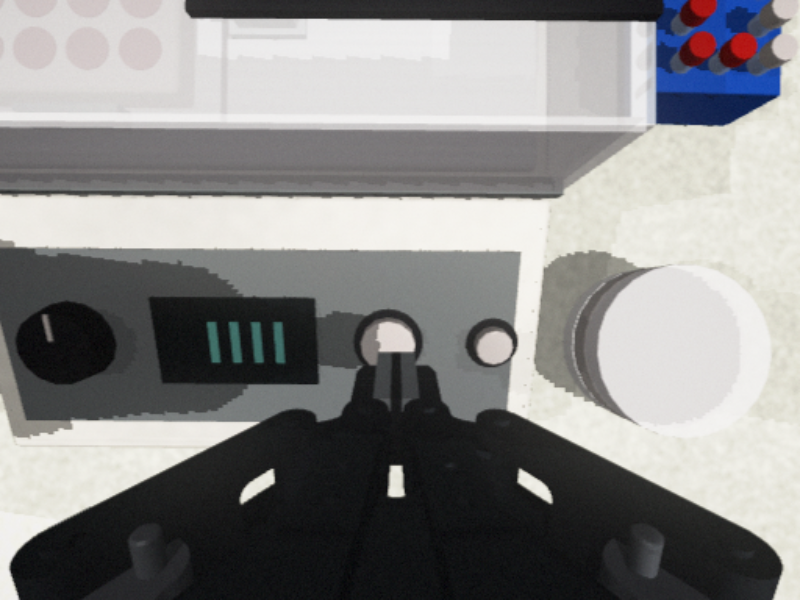

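The wrist view shows the start key top at about (389,343) against a predicted (393,346), and the stop key at (494,345) against (500,347). So I shift the target ~2 mm to +y and ~1 mm forward, then press with force watch.

Run:
```python
from k import *
K=KEY+[.001,.002,0]
robot.move_linear(tcp(.012,K),rate=.08); robot.wait(.15)
f0=np.mean([telemetry.read_force() for _ in range(5)],0); h=.006
while h>-.012:
    robot.move_linear(tcp(h,K),rate=.02); f=(np.array(telemetry.read_force())-f0)@N
    print(round(h,4),((telemetry.read_ee_pos()-K)@N+OFF).round(4),f.round(2))
    if f>9: break
    h-=.001
robot.wait(.2); print("held",((telemetry.read_ee_pos()-K)@N+OFF).round(4),((np.array(telemetry.read_force())-f0)@N).round(2))
robot.move_linear(tcp(.04,K),rate=.1); robot.move_linear(tcp(.15,K),rate=.2); robot.wait(.2)
print(telemetry.read_time_s(),telemetry.read_ee_pos())
c=cam("wrist"); im=imaging.capture("wrist")[:,:,::-1]; cv2.imwrite("pics/w7b.png",cv2.resize(im,(800,600)))
```

```text
0.006 0.0059 -0.7
0.005 0.005 0.03
0.004 0.004 -0.4
0.003 0.0029 0.09
0.002 0.002 -0.3
0.001 0.0009 0.33
0.0 0.0 0.76
-0.001 -0.001 2.24
-0.002 -0.002 2.05
-0.003 -0.003 3.02
-0.004 -0.0039 8.67
-0.005 -0.0042 25.62
held -0.0042 26.28
30.7833 [0.4606 0.0655 0.177 ]
```

View pics/w7b.png

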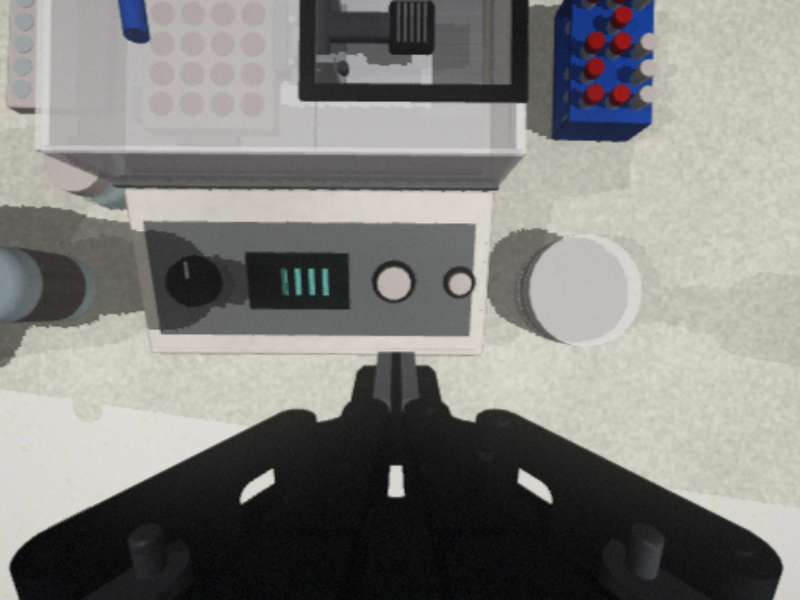

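The pressed key went from first contact at 0 to a hard stop at −4 mm. The picture shows both keys out ((393,282) and (459,283)), the lever level in the window at (410,27), and the surroundings in place.

Run:
```python
from cell import *
print(telemetry.read_force(),telemetry.read_time_s()); workorder.sign_off()
```

```text
[-0.37555771  0.27240803  0.12303476] 30.8333
the job is handed in; nothing more can be done
```

I pressed the clamp lever fully down through the window, then pressed the start key right in and let it out. I handed the job in at 30.8 s; no verdict was reported.

- **Lever:** it moved at about 2–5 N over 27.5 mm to a firm stop at 22 N. In the later pictures it looks level.
- **Start key:** it travelled 4 mm to a hard stop at about 26 N. Both keys look out afterwards.
- **At hand-in:** the arm was clear, with the wrist force under 0.5 N. The tube rack and dishes looked undisturbed, as did the parts of the pen and bottle in view.

**What disagreed:** the shut fingers end about 34 mm short of the stated TCP. My first descent therefore stopped with no contact and the lever unmoved. I measured the real tip from the side camera and corrected for it; contact then came where expected for both the pad and the key.

**Not checked:** I did not measure the plate's last position to a millimetre; that it is home is inferred from the lever reaching its stop. I saw no contact with the cover, but nothing measures cover contact directly.

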